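Spring check on a sprung test-fixture cover

ROBOT

A 6-joint arm with a two-finger parallel gripper is mounted at the origin on the work surface. World frame = base frame: x ahead of the robot, y to its left, z up, the work surface at z = 0. Lengths are in mm, angles in rad, forces in N, time in s.
With the tool pointing down it reaches from about 325 to 1000 mm from the base axis. Payload 5.1 kg.
Tool frame: the origin (TCP) lies midway between the tips of the shut fingers; the grasp point (between the pads) lies 19 mm behind it; z points along the fingers, y is the line along which they close (so a half turn about z gives the same grasp; the last joint's range is limited). The gripper opens to 85 mm and grips with 20 to 120 N. Pads are 22 mm wide; open, the fingers measure 114 mm over their backs; the gripper's body (76 mm by 85 mm) begins 54 mm behind the grasp point. The pads swing forward as they close: fully open they stand 13 mm farther back than shut.
Start: joints at [1.06, 0.124, 1.65, -0, 1.367, -0.083], TCP at [269.684, 591.401, 231.322] pointing down, gripper open.
Joint ranges: [-2.61, 2.61], [-1.02, 2.33], [0.03, 2.71], [-1.35, 4.49], [0.32, 2.68], [-2.91, 2.91]. Speed limits (rad/s): [2.57, 2.57, 3.14, 3.14, 3.14, 3.14].

INTERFACE

Orientations are given as a unit quaternion [w, x, y, z].
In Python, from workcell import monitor, cams, bot, models gives the robot as it stands.
- The arm moves only by the tool apply_moves, never from a script. Its argument "motion" is a list of rows, each a list of 7 numbers: the shift along the tool's x, y, z in mm, then the turn, a rotation vector about the tool's x, y, z in rad, then the opening, from 0 (shut) to 1 (fully open). A call has 1 to 5 rows; each row is the pose to reach, as a shift and turn from the pose commanded when the call began, along the tool's axes at that moment; what a row does not reach only later rows make up. A row lasts 1/10 s, in which the tool goes at most 50 mm and 8.59 degrees, less where a joint would pass 70% of its speed; a pose out of reach is approached as far as the arm can. A call with a gripper value outside its range is refused whole. The fingers move at their own pace and stop on an object; "force" is the grip in N (left out, the last holds). Time passes only in rows, so rows that repeat a pose let the fingers close. It gives the time, the measured TCP pose, the force, the opening and the grip force at its end, in the units of the state.
- monitor.sense(): the state, without advancing time (a new reading comes with each control period).
- cams.capture(name): name is "scene" or "top" or "wrist"; returns a dict with "image" (400x640x3 uint8, blue, green, red), "z_map" (400x640 float32, mm along the optical axis (not along the pixel's ray), 0 where there is no reading), "camera_matrix" (3x3 intrinsics, pixels), "R" (3x3) and "t" (3): a world point X has camera coordinates R X + t. Camera axes: x right, y down, z forward; pixel columns grow to the right and rows downward; lengths in mm; the calibration is good to about 2 mm. A picture is of the moment at which its call begins.
- bot.sign_off(): hands the job in; it is judged then, once.
Trained networks look in a picture, given as the dict that the camera call returned (one of the last four; its "shot" number tells which), for a name from the list of things; names that differ only in an ending like _2 or _b are one class to them, and where a whole thing is asked for, a point or a joint stands for the part that bears it (a point fixed in the world has none). Each returns a list of dicts, best first, with "confidence" (0 to 1); they miss things now and then, are a little off and sometimes report something else, mostly with a low value. They report only what shows in the picture. A call takes as long as a camera call. They do not tell look-alikes from the thing itself.
- models.spot_in(picture, label): "extent" ([centre column, centre row, width, height] in pixels, round what is visible of it).
The state is a dict: "clock": time; "joint_pos": joint angles; "qvel": joint speeds; "joint_efforts": joint torques, N m; "ee_pos": TCP position; "tool_rot": TCP orientation; "ft_force": force on the tool from outside, world axes, zero at the start; "ft_torque": the same for the moment, N m; "grip_width": finger opening in mm; "grasp_force": force on a finger pad.
Only numpy, scipy, OpenCV 4.12 (cv2) and the standard library are available. Lean on these libraries where they do the work, as an engineer would, in place of code of your own. Each camera call takes 0.05 s, during which the arm holds its last target. There are 200 camera calls.

TASK

Set up the spring check on the board test fixture: first push the upright steel mirror beside it over, away from the fixture, until it leans at 45 degrees to the bench. Then lift the fixture's cover by its bar handle past its balance point (60 degrees open), bring it back and finish still holding the handle with the cover just below the balance point, some 5 to 10 degrees short of it; do not let go at the end. Never let the cover spring open beyond 80 degrees, and leave the other things on the bench undisturbed.

Things in the scene. Friction and masses are not known exactly. Their poses are not given: they have to be found in the camera images.
- fixture: Board test fixture, fixed: grey metal box 180 mm (x) by 240 mm (y), 70 mm high, with a hinged aluminium cover (clear window) on top. Origin: centre of its underside, on the bench. Its level x axis points from the cover's handle to the hinge; its y axis (left, looking along x) points to the side where the mirror stands; z up.
- cover_hinge (a point): Middle of the cover's hinge line, which runs along the fixture's y axis at the fixture's back: 85 mm along the fixture's x from its origin, 84 mm above the bench.
- cover_bar (a point): Middle of the cover's round bar handle: 12 mm diameter, 130 mm long along the fixture's y, in the cover's plane 230 mm from the hinge line; 54 mm clear gap to the cover's front edge; side arms 65 mm either side. Cover shut: 84 mm above the bench, nothing beneath. Pinch it from above, one finger in the gap, jaws open 55 mm at most; it can turn in the grip, so the gripper may stay pointing down.
- cover (a joint): Opening angle of the cover (rad): 0 shut (start), 1.55 at its stop. Cover 170 x 220 x 10 mm, 0.95 kg, spring in the hinge. Below the balance point, 1.047 (60 degrees), it falls shut if let go (lifting at the bar takes about 2 N at first, nothing at the balance point); above it the spring opens it further by itself (1 N at the bar at 1.3).
- mirror_stand: Foot of the tilting mirror, fixed to the bench at the fixture's +y side: dark steel plate 160 mm (x) by 120 mm (y), 12 mm high. Origin on the bench right under the middle of the mirror's hinge line; the plate reaches from y -15 to +105 mm. Its x axis is along the hinge line, its y axis points away from the fixture, z up.
- mirror_hinge (a point): Middle of the mirror's hinge line, along the stand's x axis, 24 mm above the bench.
- mirror_edge (a point): Middle of the mirror panel's free edge, 130 mm from the hinge line, with a black edging strip. The panel is a polished steel sheet 150 mm wide (along the stand's x) and 4 mm thick (edging strip 7 mm).
- mirror (a joint): Angle between mirror panel and bench (rad): 0 flat on the +y side of the hinge, 1.571 upright, 0.785 leaning at 45 degrees with its free edge away from the fixture. Starts at 1.2 to 1.5. The hinge is stiff: it stays where left and takes about 3 N at the free edge to move. Push the face that looks to the fixture (-y, upper face) towards +y and down.
- flux_bottle: Bystander: white bottle, 44 mm across, 100 mm tall, near the fixture's hinge side beyond the mirror; origin at its foot. Leave it alone.
- parts_tray: Bystander: black open tray 100 x 75 x 30 mm on the fixture's -y side; origin under its centre. Leave it alone.
- driver: Bystander: screwdriver, 150 mm, lying in front of the fixture, just short of its handle. Leave it alone.
- tip_cup: Bystander: steel cup, 70 mm across, 80 mm tall, at the right of the bench. Leave it alone.
- spool: Bystander: grey flat spool, 84 mm across, 28 mm high, at the left of the bench. Leave it alone.
- board_box: Bystander: blue open box 140 x 200 x 60 mm at the left of the bench. Leave it alone.
- brush: Bystander: brush, 160 mm, lying in front of the fixture to the right. Leave it alone.
There are look-alikes about, which are no part of the job. Of the things shaped like the mirror_stand, the steel one is meant.

How it is judged (in metres and radians):
On the way, in this order (a step that is already met when the one before it is completed fails the run):
1. the mirror leans at 45 degrees to the bench (9 degrees either way), the cover still shut (value of joint mirror between 0.625 and 0.945 rad and value of joint cover below 0.15 rad), for 0.3 s.
2. the cover is raised past its balance point (over 61 degrees) in the fingers (value of joint cover above 1.07 rad and contact force between the fingers and cover above 0.1 N), for 0.1 s.
At the end, for the whole second after the job is handed in: The fingers still hold the cover, at rest, 44 to 58.7 degrees open (just below the 60 degree balance point), and the mirror leans at 45 degrees to the bench, within 9 degrees (value of joint mirror between 0.625 and 0.945 rad and value of joint cover between 0.76 and 1.025 rad and velocity of joint cover between -0.06 and 0.06 rad/s and contact force between the fingers and cover above 0.1 N); the arm keeps its last pose, push and grip.
It fails at once if the cover springs open beyond 80 degrees (value of joint cover above 1.4 rad).
It fails at once if a bystander is moved by more than 30 mm (distance of any of flux_bottle, parts_tray, driver, tip_cup, spool, board_box, brush from where it was at the start of the episode above 0.03 m).
It also fails if it takes over 58 s, if anything falls off the work surface, if the arm or the gripper's body presses on something with over 40 N, if the wrist force passes 120 N, or if a joint passes its speed limit or range.

## Working session

There is one attempt and no reset: what is moved stays moved. The work goes in short steps, Python scripts to look and compute and a tool call to move; the robot and the scene stay as the last step left them, time stands still between calls to the robot, and variables do not carry over. Pictures are saved under pics/ and viewed, at most 10 in all, crops included, and the job is handed in when it is done.

Besides the shell and the picture viewer there is one more tool, called after "Request:" by a JSON object that holds its "name" and its "arguments", one argument or row to a line. apply_moves: Moves the arm, as the interface text tells. Its arguments: {"type":"object","properties":{"motion":{"type":"array"},"force":{"type":"number"}},"required":["motion"]}

```bash
mkdir -p pics
cat > h.py <<'E'
import numpy as np, cv2
from workcell import monitor, cams, bot, models
def world(p,u,v,z=None):
    K=p["camera_matrix"];R=np.array(p["R"]);t=np.array(p["t"])
    u=np.asarray(u,float);v=np.asarray(v,float)
    z=p["z_map"][v.astype(int),u.astype(int)] if z is None else z
    c=np.stack([(u-K[0][2])/K[0][0]*z,(v-K[1][2])/K[1][1]*z,z],-1)
    return (c-t)@R
E
python3 - <<'E'
from h import *
print(monitor.sense())
ps={}
for n in ["scene","top"]:
    p=cams.capture(n);ps[n]=p;cv2.imwrite(f"pics/{n}0.png",p["image"])
    np.savez(f"{n}0.npz",**{k:np.array(p[k]) for k in ["image","z_map","camera_matrix","R","t"]})
    for l in ["fixture","cover","cover_bar","mirror_stand","mirror","mirror_edge","flux_bottle","parts_tray","driver"]:
        print(n,l,[(np.round(d["extent"]).astype(int).tolist(),round(d["confidence"],2)) for d in models.spot_in(p,l)][:4])
E
```

```text
{'clock': 0.0, 'joint_pos': array([ 1.06042764e+00,  1.24500096e-01,  1.65166261e+00, -1.07722798e-05,
        1.36750756e+00, -8.26100989e-02]), 'qvel': array([ 0.00191762, -0.00116881,  0.00049521,  0.00139904, -0.00109395,
        0.00042384]), 'joint_efforts': array([-1.19461110e-03, -4.23626125e+01, -3.65440893e+01, -1.66218351e-04,
        7.07281361e-03, -3.80233914e-06]), 'ee_pos': array([269.37796639, 590.8850213 , 230.06299749]), 'tool_rot': array([-2.98458719e-04,  2.12251210e-01,  9.77214585e-01, -9.95023001e-04]), 'ft_force': array([ 0.22569678, -0.28705202,  0.43580036]), 'ft_torque': array([ 0.05463166,  0.00308976, -0.01210148]), 'grasp_force': 0.0, 'grip_width': 85.35966737628226}
scene fixture [([296, 223, 94, 79], 0.82)]
scene cover [([300, 214, 87, 55], 0.69)]
scene cover_bar [([302, 213, 85, 59], 0.73)]
scene mirror_stand [([403, 205, 56, 34], 0.61)]
scene mirror [([386, 230, 36, 48], 0.88), ([402, 205, 47, 37], 0.87), ([300, 213, 87, 55], 0.72), ([256, 203, 34, 26], 0.33)]
scene mirror_edge [([386, 229, 34, 46], 0.68), ([478, 257, 82, 66], 0.54)]
scene flux_bottle [([320, 270, 12, 27], 0.73)]
scene parts_tray [([257, 201, 31, 27], 0.96)]
scene driver [([447, 293, 31, 27], 0.41)]
top fixture [([335, 176, 102, 82], 0.8), ([173, 190, 27, 28], 0.47)]
top cover [([331, 181, 77, 84], 0.58), ([334, 179, 97, 82], 0.2)]
top cover_bar [([331, 180, 77, 84], 0.81)]
top mirror_stand [([238, 201, 41, 54], 0.85), ([260, 273, 49, 57], 0.81)]
top mirror [([239, 198, 25, 52], 0.66), ([258, 274, 46, 54], 0.59)]
top mirror_edge [([242, 197, 20, 55], 0.84), ([259, 273, 50, 52], 0.75), ([331, 181, 75, 85], 0.46)]
top flux_bottle [([271, 131, 14, 20], 0.51)]
top parts_tray [([397, 176, 27, 32], 0.61)]
top driver [([335, 234, 18, 18], 0.76)]
```

View pics/scene0.png

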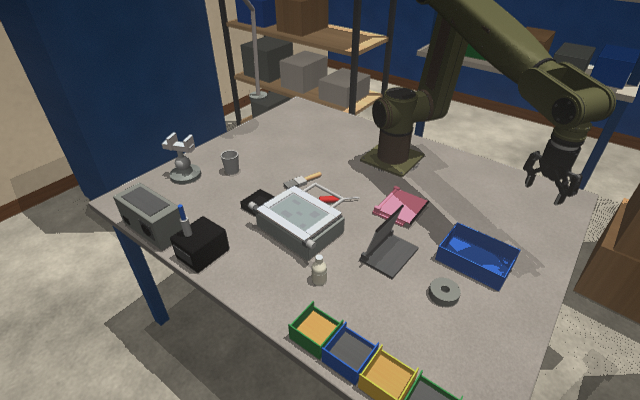

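View pics/top0.png

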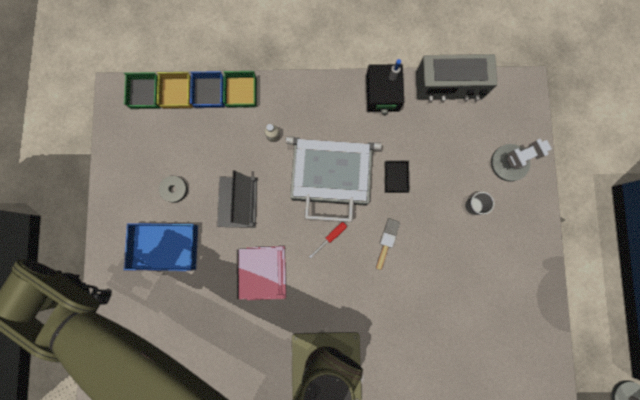

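The scene view shows the grey fixture at (300,220), the dark steel mirror at (385,235) and the pink look-alike at (400,205). In the top view the bar is at about (330,219), the mirror at (238,198), the pink one at (262,273) and the driver at (330,238).

Run:
```python
from h import *
p=dict(np.load("top0.npz"))
z=p["z_map"]
v,u=np.mgrid[0:400,0:640]
W=world(p,u,v)
np.set_printoptions(precision=1,suppress=True)
print(p["camera_matrix"])
def box(n,u0,u1,v0,v1,lo,hi):
    w=W[v0:v1,u0:u1].reshape(-1,3);zz=z[v0:v1,u0:u1].ravel()
    m=(w[:,2]>lo)&(w[:,2]<hi)&(zz>0);w=w[m]
    r=cv2.minAreaRect(w[:,:2].astype(np.float32));print(n,len(w),r,w.mean(0),w[:,2].max())
    return w
box("cover+bar",285,385,136,224,70,110)
box("bar",300,358,213,224,60,110)
w=box("mirror",215,262,165,232,30,250)
box("plate",215,262,165,232,6,20)
t=w[w[:,2]>w[:,2].max()-12];print("edge",t.mean(0),cv2.minAreaRect(t[:,:2].astype(np.float32)))
# scatter of mirror: y vs z
for a in range(30,160,15):
    s=w[(w[:,2]>a)&(w[:,2]<a+15)];print(a,len(s),s.mean(0) if len(s) else 0)
box("driver",305,350,220,260,5,50)
box("bottle",262,282,120,143,20,120)
im=p["image"][120:270,200:400];cv2.imwrite("pics/crop.png",cv2.resize(im,(800,600),interpolation=cv2.INTER_CUBIC))
```

```text
[[437.1   0.  321.9]
 [  0.  437.1 193.7]
 [  0.    0.    1. ]]
cover+bar 4888 ((561.628662109375, -23.6021728515625), (286.7166442871094, 246.7847137451172), 84.83094787597656) [583.1 -25.7  87.1] 100.26455752532944
bar 221 ((449.9253234863281, -13.648788452148438), (139.8055419921875, 24.364410400390625), 86.75684356689453) [445.8 -16.6  88.1] 96.61068995133262
mirror 997 ((508.2279357910156, 238.35171508789062), (46.41968536376953, 154.1143798828125), 87.77137756347656) [505.9 242.8  96.8] 157.11782358266305
plate 859 ((524.7869873046875, 264.63018798828125), (134.5465850830078, 201.23635864257812), 89.03600311279297) [503.9 288.9  11.4] 19.123433339254454
edge [506.6 256.8 150.3] ((508.11322021484375, 256.70306396484375), (9.57095718383789, 146.2417449951172), 87.66078186035156)
30 128 [500.5 227.1  37.1]
45 95 [510.5 231.8  52.5]
60 100 [503.4 235.5  66.8]
75 114 [505.9 239.2  82.2]
90 109 [505.9 243.   97.8]
105 114 [508.2 246.6 112.6]
120 114 [506.4 250.3 127. ]
135 139 [506.9 255.  143.5]
150 84 [506.4 256.5 152.2]
driver 294 ((382.62396240234375, -13.661888122558594), (134.0427703857422, 118.26129150390625), 89.05855560302734) [393.6 -26.5  18.5] 31.200633091492918
bottle 199 ((719.12841796875, 156.57212829589844), (38.577518463134766, 43.618377685546875), 21.960309982299805) [714.4 155.2  68.6] 104.82529717284217
```

View pics/crop.png

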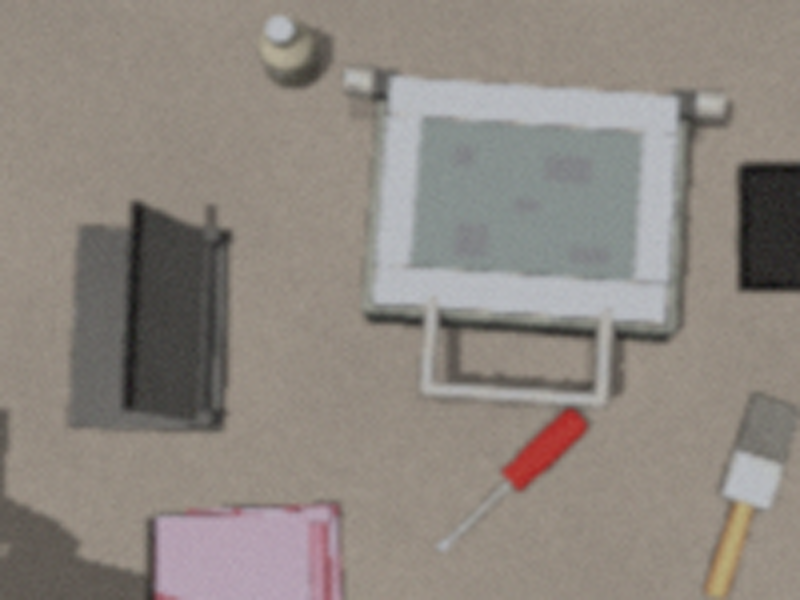

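The crop (4x, offset 200,120) shows the bar from (428,390) to (605,398). The hinge ends are at (360,82) and (712,105). The mirror leans left, with its edge at x≈130 and its hinge at x≈215.

```bash
cat >> h.py <<'E'
from scipy.spatial.transform import Rotation as Ro
def plan(pos,yaw):  # shift/turn in tool axes for tool-down target, yaw = world angle of tool y
    s=monitor.sense(); R0=Ro.from_quat(s["tool_rot"],scalar_first=True)
    y=np.array([np.cos(yaw),np.sin(yaw),0]);z=np.array([0,0,-1.]);x=np.cross(y,z)
    Rt=Ro.from_matrix(np.stack([x,y,z],1))
    print("shift",R0.inv().apply(np.array(pos)-s["ee_pos"]).round(1),"turn",(R0.inv()*Rt).as_rotvec().round(3),"at",s["ee_pos"].round(1),s["ft_force"].round(1),s["grip_width"],s["clock"])
def onplane(p,u,v,h):
    a=world(p,u,v,500.);b=world(p,u,v,1500.);return a+(b-a)*(h-a[2])/(b[2]-a[2])
E
python3 - <<'E'
from h import *
np.set_printoptions(precision=1,suppress=True)
p=dict(np.load("top0.npz"))
f=lambda a,b,h:onplane(p,200+a/4-.4,120+b/4-.4,h)
b1,b2=f(428,390,86),f(605,398,86);h1,h2=f(360,82,90),f(712,105,90)
print(b1,b2,(b1+b2)/2,np.linalg.norm(b1-b2));print(h1,h2,(h1+h2)/2)
for a,b in [(b1,b2),(h1,h2),(f(390,80,89),f(685,97,89)),(f(373,303,89),f(665,320,89))]:
    d=a-b;print("yaw",-np.arctan2(d[0],d[1]))
e1,e2=f(135,203,150),f(130,410,150);print(e1,e2,(e1+e2)/2)
plan([505,190,240],-.055)
E
```

```text
[448.1  48.5  86. ] [440.1 -82.6  86. ] [444.1 -17.1  86. ] 131.32748557626743
[682.5  97.1  90. ] [ 660.4 -169.    90. ] [671.4 -35.9  90. ]
yaw -0.06139580327504051
yaw -0.08259647905225712
yaw -0.07472197210772895
yaw -0.07465269549705661
[580.  254.4 150. ] [431.9 256.2 150. ] [506.  255.3 150. ]
shift [-380.6 -267.6   -8.7] turn [-0.   0.   1.2] at [269.7 591.4 231.3] [0.3 0.2 0.2] 85.32444391720165 1.0
```

Request:
{"name": "apply_moves", "arguments": {
  "motion": [
    [-40,-28,-5,0,0,0.14,0],
    [-80,-56,-9,0,0,0.28,0],
    [-120,-84,-9,0,0,0.42,0],
    [-160,-112,-9,0,0,0.56,0],
    [-200,-140,-9,0,0,0.7,0]
  ],
  "force": 40
}}

```text
clock: 1.5
ee_pos: [394.2, 379.4, 240.6]
tool_rot: [0.0, 0.537, 0.844, 0.0]
ft_force: [0.8, -1.4, 0.2]
grip_width: 12.3
grasp_force: 0.0
```

```bash
python3 -c "
from h import *
plan([505,190,240],-.07)"
```

```text
shift [-218.5   20.1    0.6] turn [ 0.001 -0.     0.508] at [394.2 379.4 240.6] [ 0.8 -1.4  0.2] 12.302029028024165 1.5
```

Request:
{"name": "apply_moves", "arguments": {
  "motion": [
    [-45,4,0,0,0,0.1,0],
    [-90,8,0,0,0,0.21,0],
    [-135,12,0,0,0,0.32,0],
    [-180,16,0,0,0,0.42,0],
    [-218,20,0,0,0,0.508,0]
  ]
}}

```text
clock: 2.0
ee_pos: [505.9, 190.6, 240.6]
tool_rot: [0.0, 0.731, 0.682, 0.0]
ft_force: [-0.0, 0.5, 0.1]
grip_width: -0.0
grasp_force: 0.0
```

```bash
python3 -c "
from h import *
plan([505,205,121],-.07);plan([505,236,121],-.07);plan([505,275,89],-.07)"
```

```text
shift [ 14.3  -2.  119.6] turn [ 0.001 -0.     0.   ] at [505.9 190.6 240.6] [-0.   0.5  0.1] -0.017676256867903462 2.0
shift [ 45.2  -4.2 119.6] turn [ 0.001 -0.     0.   ] at [505.9 190.6 240.6] [-0.   0.5  0.1] -0.017676256867903462 2.0
shift [ 84.1  -6.9 151.6] turn [ 0.001 -0.     0.   ] at [505.9 190.6 240.6] [-0.   0.5  0.1] -0.017676256867903462 2.0
```

Request:
{"name": "apply_moves", "arguments": {
  "motion": [
    [3,0,40,0,0,0,0],
    [6,-1,80,0,0,0,0],
    [12,-2,120,0,0,0,0],
    [24,-3,120,0,0,0,0],
    [36,-4,120,0,0,0,0]
  ]
}}

```text
clock: 2.5
ee_pos: [503.3, 229.5, 120.5]
tool_rot: [-0.0, 0.73, 0.684, -0.0]
ft_force: [0.0, -0.1, 0.7]
grip_width: -0.2
grasp_force: 0.0
```

Request:
{"name": "apply_moves", "arguments": {
  "motion": [
    [9,-1,3,0,0,0,0],
    [18,-1,9,0,0,0,0],
    [26,-2,15,0,0,0,0],
    [34,-2,21,0,0,0,0],
    [42,-3,27,0,0,0,0]
  ]
}}

```text
clock: 3.0
ee_pos: [503.8, 271.8, 93.5]
tool_rot: [0.0, 0.73, 0.684, 0.001]
ft_force: [0.7, -1.0, 1.7]
grip_width: 0.2
grasp_force: 1.3
```

```bash
cat > mir.py <<'E'
from h import *
print(monitor.sense()["ee_pos"],monitor.sense()["ft_force"])
for n,(u0,u1,v0,v1) in dict(top=(205,262,165,232)).items():
    p=cams.capture(n);cv2.imwrite("pics/mir.png",cv2.resize(p["image"][120:270,200:400],(800,600)))
    v,u=np.mgrid[v0:v1,u0:u1];W=world(p,u,v).reshape(-1,3)
    for xs in [(440,485),(530,572)]:
        w=W[(W[:,2]>40)&(W[:,2]<135)&(W[:,0]>xs[0])&(W[:,0]<xs[1])&(W[:,1]>215)&(W[:,1]<340)]
        vx,vy,x0,y0=cv2.fitLine(w[:,1:].astype(np.float32),cv2.DIST_HUBER,0,.01,.01).ravel()
        print(n,xs,len(w),"angle",np.arctan2(abs(vy),vx*np.sign(vy)),"ymax,zmax",w[:,1].max(),w[:,2].max())
E
python3 mir.py
```

```text
[503.76107608 271.79182062  93.51001259] [ 0.74037276 -0.97933569  1.67417536]
top (440, 485) 15 angle 0.88681835 ymax,zmax 311.67741935170136 132.60728864185637
top (530, 572) 139 angle 0.92628574 ymax,zmax 266.1786105481465 79.77253090371845
```

Request:
{"name": "apply_moves", "arguments": {
  "motion": [
    [4,0,4,0,0,0,0],
    [8,0,8,0,0,0,0],
    [8,0,8,0,0,0,0],
    [4,0,-30,0,0,0,0],
    [-10,0,-70,0,0,0,0]
  ]
}}

```text
clock: 3.55
ee_pos: [501.0, 260.8, 161.7]
tool_rot: [-0.001, 0.729, 0.684, -0.002]
ft_force: [0.8, -0.4, 0.8]
grip_width: 0.5
grasp_force: 0.0
```

Request:
{"name": "apply_moves", "arguments": {
  "motion": [
    [-40,0,-30,0,0,0,0],
    [-80,0,-60,0,0,0,0],
    [-125,0,-70,0,0,0,0],
    [-170,0,-70,0,0,0,0],
    [-215,0,-70,0,0,0,0]
  ]
}}

```text
clock: 4.05
ee_pos: [488.4, 44.8, 234.0]
tool_rot: [0.001, 0.73, 0.684, 0.001]
ft_force: [0.9, -0.5, -0.2]
grip_width: -0.2
grasp_force: 0.0
```

```bash
python3 mir.py
```

```text
[488.3656261   44.80865005 233.98240363] [ 0.89473153 -0.5203093  -0.2321332 ]
top (440, 485) 495 angle 0.7648016 ymax,zmax 325.94545290725955 122.70609544006956
top (530, 572) 449 angle 0.75599825 ymax,zmax 321.7575959996828 118.27477353094022
```

View pics/mir.png

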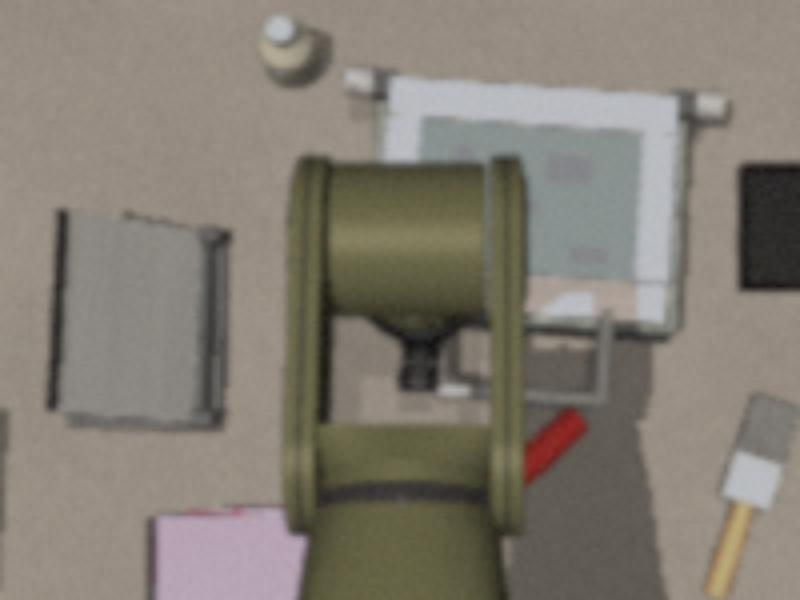

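The mirror now lies back at about 0.76 rad (edge at column 60). The cover is still shut. Next I go over the bar.

```bash
python3 -c "
from h import *
plan([443.5,-17,150],-.075)"
```

```text
shift [-58.9 -40.5  83.7] turn [0.001 0.005 0.005] at [487.9  39.4 233.5] [ 1.4 -2.9  0. ] -0.043011636879710026 4.1
```

Request:
{"name": "apply_moves", "arguments": {
  "motion": [
    [-30,-20,25,0,0,0,0.6],
    [-59,-40,50,0,0,0.01,0.6],
    [-59,-40,84,0,0,0.01,0.6],
    [-59,-40,84,0,0,0.01,0.6],
    [-59,-40,84,0,0,0.01,0.6]
  ]
}}

```text
clock: 4.6
ee_pos: [444.6, -9.7, 149.2]
tool_rot: [-0.001, 0.733, 0.68, -0.0]
ft_force: [-0.5, -0.5, 1.0]
grip_width: 51.3
grasp_force: 0.0
```

Run:
```python
from h import *
np.set_printoptions(precision=1,suppress=True)
p=cams.capture("wrist");cv2.imwrite("pics/w1.png",p["image"])
v,u=np.mgrid[0:400,0:640];W=world(p,u,v).reshape(-1,3)
m=(p["z_map"].ravel()>0)&(W[:,2]>78)&(W[:,2]<96)&(W[:,0]<463)&(W[:,0]>425)&(abs(W[:,1]+17)<90)
w=W[m];print(len(w),w.mean(0),w.min(0),w.max(0))
for a in range(-90,70,20):
    s=w[(w[:,1]>a)&(w[:,1]<a+20)]
    if len(s): print(a,len(s),s[:,0].min(),s[:,0].max(),s[:,2].max())
print(monitor.sense()["ee_pos"],monitor.sense()["tool_rot"],monitor.sense()["grip_width"])
```

```text
3347 [447.2 -10.3  88.7] [433.9 -86.2  81.3] [463.   56.   91.9]
-90 518 433.89899962304764 462.98540666334065 91.25967189327402
-70 336 434.69194649027247 447.2987086692677 91.4505310093146
-50 352 436.35678687783735 449.43458808766803 91.62402801622831
-30 394 438.0238863521323 450.78770713190943 91.48541710855386
-10 426 439.63727043865947 452.9145485317163 91.72596858139555
10 470 441.3600039663005 454.2104071214854 91.355343241496
30 609 442.9180520702644 462.76035054453166 91.4957343520412
50 242 444.6758680697393 462.92425752038787 91.86345590804844
[445.7  -9.7 150.7] [0.  0.7 0.7 0. ] 51.19913887919834
```

View pics/w1.png

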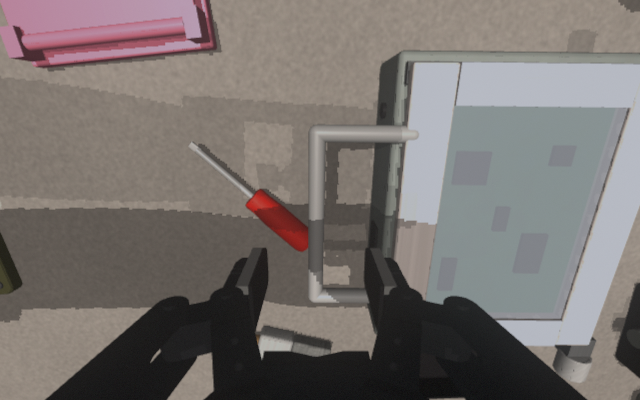

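The wrist view shows the bar (column 316) midway between the fingers (255 and 375). Going down 85 mm will put it between the pads.

Request:
{"name": "apply_moves", "arguments": {
  "motion": [
    [-4,0,40,0,0,0,0.6],
    [-4,0,70,0,0,0,0.6],
    [-4,0,85,0,0,0,0.6],
    [-4,0,85,0,0,0,0.6],
    [-4,0,85,0,0,0,0.6]
  ]
}}

```text
clock: 5.15
ee_pos: [446.2, -13.6, 66.2]
tool_rot: [0.001, 0.733, 0.68, 0.001]
ft_force: [-0.3, 0.3, 0.6]
grip_width: 51.2
grasp_force: 0.0
```

Request:
{"name": "apply_moves", "arguments": {
  "motion": [
    [0,0,0,0,0,0,0],
    [0,0,0,0,0,0,0],
    [0,0,0,0,0,0,0],
    [0,0,0,0,0,0,0],
    [0,0,0,0,0,0,0]
  ],
  "force": 35
}}

```text
clock: 5.65
ee_pos: [444.3, -13.8, 65.2]
tool_rot: [-0.0, 0.733, 0.68, -0.0]
ft_force: [-4.5, 1.0, 6.7]
grip_width: 10.7
grasp_force: 34.1
```

```bash
cat >> h.py <<'E'
H=np.array([672.5,-34.5,84.])
def arc(p0,th,a0=0,yaw=-.078,n=5): # shifts (tool axes, tool down) from angle a0 along arc to th
    s=monitor.sense();R0=Ro.from_quat(s["tool_rot"],scalar_first=True)
    d=np.array([np.cos(yaw),np.sin(yaw),0])
    for a in np.atleast_1d(th):
        w=230*(d*(np.cos(a0)-np.cos(a))+np.array([0,0,1])*(np.sin(a)-np.sin(a0)))
        print(round(a,2),R0.inv().apply(w).round(0))
E
python3 -c "
from h import *
s=monitor.sense();print(s['ee_pos'],s['ft_force'],s['grip_width'],s['grasp_force'])
arc(0,np.arange(.05,1.2,.05))"
```

```text
[444.28416415 -13.79135707  65.21501453] [-4.53237704  0.9804163   6.68955951] 10.705613597987423 34.073524475097656
0.05 [  0.   0. -11.]
0.1 [ -0.   1. -23.]
0.15 [ -0.   3. -34.]
0.2 [ -0.   5. -46.]
0.25 [ -0.   7. -57.]
0.3 [ -0.  10. -68.]
0.35 [ -0.  14. -79.]
0.4 [ -0.  18. -90.]
0.45 [  -0.   23. -100.]
0.5 [  -0.   28. -110.]
0.55 [  -0.   34. -120.]
0.6 [  -0.   40. -130.]
0.65 [  -0.   47. -139.]
0.7 [  -0.   54. -148.]
0.75 [  -0.   62. -157.]
0.8 [  -0.   70. -165.]
0.85 [  -0.   78. -173.]
0.9 [  -0.   87. -180.]
0.95 [  -0.   96. -187.]
1.0 [  -0.  106. -194.]
1.05 [  -0.  115. -200.]
1.1 [  -0.  125. -205.]
1.15 [  -0.  136. -210.]
```

Request:
{"name": "apply_moves", "arguments": {
  "motion": [
    [0,0,-11,0,0,0,0],
    [0,1,-23,0,0,0,0],
    [0,3,-34,0,0,0,0],
    [0,5,-46,0,0,0,0],
    [0,7,-57,0,0,0,0]
  ]
}}

```text
clock: 6.15
ee_pos: [450.8, -14.4, 121.9]
tool_rot: [-0.001, 0.733, 0.68, -0.001]
ft_force: [-3.5, -0.2, -1.7]
grip_width: 10.5
grasp_force: 34.2
```

Request:
{"name": "apply_moves", "arguments": {
  "motion": [
    [0,3,-11,0,0,0,0],
    [0,7,-22,0,0,0,0],
    [0,11,-33,0,0,0,0],
    [0,16,-43,0,0,0,0],
    [0,21,-53,0,0,0,0]
  ]
}}

```text
clock: 6.65
ee_pos: [470.1, -16.0, 174.9]
tool_rot: [-0.002, 0.733, 0.68, -0.003]
ft_force: [-13.4, -0.4, 3.1]
grip_width: 10.9
grasp_force: 34.3
```

```bash
cat > cov.py <<'E'
from h import *
np.set_printoptions(precision=2,suppress=True)
s=monitor.sense();print(s['ee_pos'],s['ft_force'],s['grip_width'],s['grasp_force'],s['clock'])
g=s['ee_pos']+[0,0,19]; dx=673.2-g[0];print("angle from TCP",np.arctan2(g[2]-84,dx),"radius",np.hypot(g[2]-84,dx))
E
python3 cov.py
```

```text
[470.13 -16.01 174.9 ] [-13.42  -0.45   3.12] 10.901414270471472 34.30998533964157 6.65
angle from TCP 0.4960560720225982 radius 230.89728759210763
```

Request:
{"name": "apply_moves", "arguments": {
  "motion": [
    [0,4,-10,0,0,0,0],
    [0,9,-20,0,0,0,0],
    [0,16,-29,0,0,0,0],
    [0,23,-38,0,0,0,0],
    [0,31,-47,0,0,0,0]
  ]
}}

```text
clock: 7.15
ee_pos: [502.6, -18.8, 223.3]
tool_rot: [-0.001, 0.733, 0.68, -0.002]
ft_force: [-10.1, -2.5, 5.5]
grip_width: 10.6
grasp_force: 34.5
```

```bash
python3 cov.py
```

```text
[502.57 -18.79 223.32] [-10.13  -2.54   5.53] 10.602958644021696 34.519385397434235 7.15
angle from TCP 0.7480205492007366 radius 232.76499256166383
```

Request:
{"name": "apply_moves", "arguments": {
  "motion": [
    [0,7,-9,0,0,0,0],
    [0,14,-18,0,0,0,0],
    [0,23,-25,0,0,0,0],
    [0,32,-32,0,0,0,0],
    [0,32,-32,0,0,0,0]
  ]
}}

```text
clock: 7.65
ee_pos: [537.3, -21.8, 256.3]
tool_rot: [0.002, 0.733, 0.68, 0.001]
ft_force: [-3.8, -4.8, 3.2]
grip_width: 10.7
grasp_force: 35.0
```

```bash
python3 cov.py
python3 - <<'E'
from h import *
p=cams.capture("scene");cv2.imwrite("pics/s2.png",cv2.resize(p["image"][130:290,220:440],(800,582)))
E
```

```text
[537.25 -21.78 256.32] [-3.83 -4.79  3.22] 10.698561137625301 35.009751319885254 7.65
angle from TCP 0.9530185533781835 radius 234.70222189692524
```

View pics/s2.png

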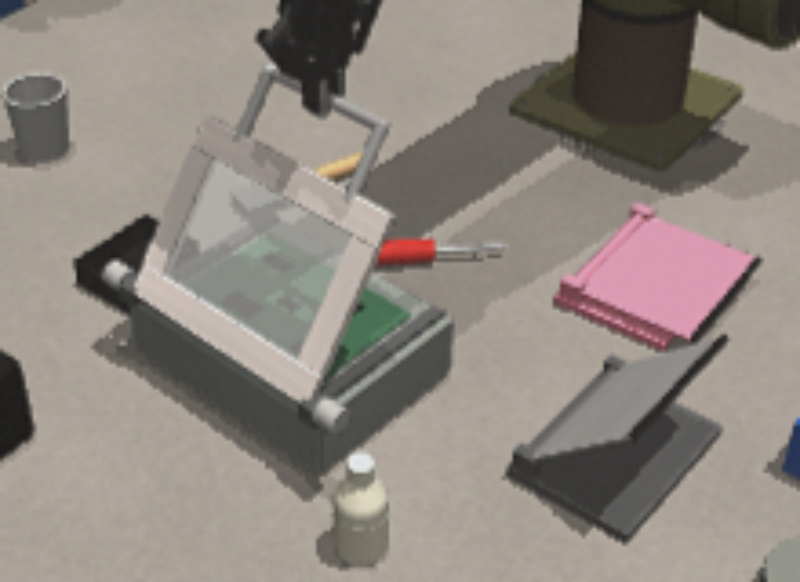

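The fingers hold the bar, the cover is about 55° open, and the mirror and the other things are undisturbed. I now go past the balance point.

Request:
{"name": "apply_moves", "arguments": {
  "motion": [
    [0,10,-7,0,0,0,0],
    [0,19,-13,0,0,0,0],
    [0,29,-18,0,0,0,0],
    [0,39,-23,0,0,0,0],
    [0,39,-23,0,0,0,0]
  ]
}}

```text
clock: 8.2
ee_pos: [576.5, -25.0, 279.6]
tool_rot: [0.003, 0.733, 0.68, 0.001]
ft_force: [-2.9, -5.2, 4.8]
grip_width: 10.5
grasp_force: 35.9
```

```bash
cat >> cov.py <<'E'
import sys
p=cams.capture("scene");v,u=np.mgrid[130:290,220:350];W=world(p,u,v).reshape(-1,3);ok=p["z_map"][130:290,220:350].ravel()>0
d=np.array([np.cos(.078),-np.sin(.078),0]);l=np.array([np.sin(.078),np.cos(.078),0])
q=W-H; a=q@d;b=q@l;c=q[:,2]
th0=np.arctan2(g[2]-84,dx);r=-a*np.cos(th0)+c*np.sin(th0);n=a*np.sin(th0)+c*np.cos(th0)
m=ok&(r>20)&(r<165)&(abs(n)<25)&(abs(b)>88)&(abs(b)<108)
k=np.polyfit(r[m],n[m],1);print("cover fit n",m.sum(),"dev",k,"angle",th0+np.arctan(k[0]))
m=ok&(r>172)&(r<222)&(abs(n)<25)&(abs(b)>58)&(abs(b)<72)
print("arms",m.sum(),n[m].mean() if m.any() else 0)
E
python3 cov.py
```

```text
[576.47 -25.04 279.65] [-2.86 -5.17  4.81] 10.49747051284856 35.934303402900696 8.2
angle from TCP 1.147401456089849 radius 235.43597987705982
cover fit n 444 dev [-0.02  5.44] angle 1.1308003048052035
arms 79 1.6618544840408167
```

Request:
{"name": "apply_moves", "arguments": {
  "motion": [
    [0,-10,5,0,0,0,0],
    [0,-20,10,0,0,0,0],
    [0,-29,16,0,0,0,0],
    [0,-39,23,0,0,0,0],
    [0,-45,27,0,0,0,0]
  ]
}}

```text
clock: 8.75
ee_pos: [530.1, -21.0, 250.1]
tool_rot: [0.002, 0.733, 0.68, 0.001]
ft_force: [1.7, -5.7, -2.0]
grip_width: 10.6
grasp_force: 35.8
```

Request:
{"name": "apply_moves", "arguments": {
  "motion": [
    [0,0,0,0,0,0,0],
    [0,0,0,0,0,0,0],
    [0,0,0,0,0,0,0],
    [0,0,0,0,0,0,0],
    [0,0,0,0,0,0,0]
  ]
}}

```text
clock: 9.25
ee_pos: [530.3, -21.0, 250.3]
tool_rot: [0.002, 0.733, 0.68, 0.0]
ft_force: [0.1, -5.4, 1.1]
grip_width: 10.3
grasp_force: 36.0
```

```bash
python3 cov.py; python3 mir.py
```

```text
[530.32 -20.97 250.26] [ 0.1  -5.39  1.05] 10.334400954814702 35.98229169845581 9.25
angle from TCP 0.9138552993550808 radius 233.95611854305017
cover fit n 471 dev [-0.02  5.18] angle 0.893171191880548
arms 63 1.6300734118129685
[530.30409309 -21.00529115 250.2270627 ] [-0.6568185  -5.49944449  0.46718589]
top (440, 485) 490 angle 0.7598622 ymax,zmax 326.00396311208056 119.50665103604871
top (530, 572) 440 angle 0.7623022 ymax,zmax 321.5297356404462 120.14318592851092
```

Everything is within limits, so I'm handing in.

```bash
python3 -c "
from h import *
print(bot.sign_off())"
```

```text
the job is handed in; nothing more can be done
None
```

The job is handed in: the mirror leans at about 44°, the cover was lifted to about 65° and brought back to about 52°, and the gripper still holds the handle at rest; these are my own camera and arm readings, and the hand-in returned no verdict.

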